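Seal the push-lid jars and pack them in the bottle carrier

ROBOT

A 6-joint arm with a two-finger parallel gripper is mounted at the origin on the work surface. World frame = base frame: x ahead of the robot, y to its left, z up, the work surface at z = 0. Lengths are in m, angles in rad, forces in N, time in s.
With the tool pointing down it reaches from about 0.325 to 0.775 m from the base axis. Payload 9.3 kg.
Tool frame: the origin (TCP) lies between the finger pads; the fingertips stand 14 mm ahead of it and the grasp point (between the pads) lies 5 mm behind it (bot.finger_overhang is the distance from the TCP to the fingertips, in m); z points along the fingers, y is the direction in which the jaws open and shut (so a half turn about z gives the same grasp; the last joint's range is limited). The gripper opens to 85 mm and grips with 20 to 120 N. Pads are 22 mm wide; open, the fingers measure 114 mm over their backs; the gripper's body (76 mm by 85 mm) begins 54 mm behind the grasp point. The pads swing forward as they close: fully open they stand 13 mm farther back than shut.
Start: joints at [1.167, 0.259, 0.021, 1.334, 0, 1.418], TCP at [0.136, 0.533, 0.212] pointing down, gripper open.
Joint ranges: [-3.04, 3.04], [-0.91, 1.82], [-1.04, 1.36], [-1.92, 1.95], [-1.52, 1.45], [-3.14, 3.14]. Speed limits (rad/s): [2.22, 2.22, 2.79, 3.14, 3.14, 3.14].

INTERFACE

Orientations are given as a 3x3 rotation matrix whose columns are the frame's x, y, z axes.
In Python, from station import monitor, imaging, bot gives the robot as it stands.
- The arm moves only by the tool drive_tool, never from a script. Its argument "commands" is a list that holds one entry, the list of rows, each a list of 7 numbers: the closure, from -1 (fully open) to 1 (shut), then the shift along the tool's x, y, z in mm, then the turn, a rotation vector about the tool's x, y, z in degrees. In form: [[[jaw, x, y, z, rx, ry, rz], ...]]. A call has 1 to 12 rows; each row shifts and turns the commanded pose from where the row before left it, along the tool's axes as they then stand; what a row does not reach is not made up. A row lasts 1/8 s, in which the tool goes at most 62.5 mm and 10.7 degrees, less where a joint would pass 70% of its speed; a pose out of reach is approached as far as the arm can. A call is refused whole if a number of a shift passes 62.5 or a number of a turn 10.7, either way. A call with a gripper value outside its range is refused whole. The fingers move at their own pace and stop on an object; "force" is the grip in N (left out, the last holds). Time passes only in rows, so rows that do not move let the fingers close. It gives the time, the measured TCP pose, the force and the opening at its end, in the units of the state.
- monitor.sense(): the state, without advancing time (a new reading comes with each control period).
- imaging.snapshot(name): name is "side" or "top"; returns the picture (400x640x3 uint8, blue, green, red); there is no depth.
- imaging.camera_model(name): a dict with "vfov" (degrees; the focal length in pixels is half the picture's height over the tangent of half this angle, whatever the lens; pixels are square), "cx", "cy" (the principal point, pixels), "extrinsics" (4x4, takes a point from world to camera coordinates). Camera axes: x right, y down, z forward; pixel columns grow to the right and rows downward; lengths in m; the calibration is good to about 2 mm. A picture is of the moment at which its call begins. camera_model takes no time and is no camera call.
- bot.close_job(): hands the job in, once; it reports no verdict.
The state is a dict: "clock": time; "q": joint angles; "joint_velocities": joint speeds; "effort": joint torques, N m; "tool_pos": TCP position; "tool_rot": TCP orientation; "force": force on the tool from outside, world axes, zero at the start; "torque": the same for the moment, N m; "gripper_width": opening from 0.0 (shut) to 1.0 (fully open).
Only numpy, scipy, OpenCV 4.12 (cv2) and the standard library are available. Lean on these libraries where they do the work, as an engineer would, in place of code of your own. Each camera call takes 0.05 s, during which the arm holds its last target.

TASK

Pack the two white push-lid jars for the store: see that the orange button of each is clicked in and locked (feel whether it stands out or sits low; each full press changes it over, and a button that is already locked must end up locked), and stand each jar upright in an empty compartment of the wooden carrier. Set the jars down without dropping them, and do not knock over or shove aside the bottles standing around them and in the carrier.

Things in the scene. Friction and masses are not known exactly. Their poses are not given: they have to be found in the camera images.
- jar_1_center (a point): One of the two identical upright push-lid jars: opaque white plastic, round, 52 mm across, with a black lid and an orange push button in the middle of the lid; about 0.5 kg, loose. The point is on its axis, 56 mm above its underside and 56 mm below the lid's top (jar with lid 112 mm high); z up along the jar.
- jar_1_button (a joint): Depth of its lid button below the out position, m: 0 = out (unsealed); about 0.0088 = locked in (sealed); 0.0148 = pressed to its stop. A push-push catch: a press to the stop (14.3 mm or more), then letting go, changes it from out to locked or from locked to out; a shorter press changes nothing. Press at 30 mm/s or slower. At the start at least one of the two jars is out.
- jar_1_button_top (a point): Centre of the top face of its orange button, a disc 30 mm across moving straight down into the lid. Out: 17 mm above the lid's top, 73 mm above the jar's centre point; locked: about 8.2 mm above the lid's top; at its stop: 2.2 mm. A touch under 4 N does not move it, out or locked; the way to the stop takes 5 to 8 N, at 30 mm/s up to 12 N.
- jar_2_center (a point): One of the two identical upright push-lid jars: opaque white plastic, round, 52 mm across, with a black lid and an orange push button in the middle of the lid; about 0.5 kg, loose. The point is on its axis, 56 mm above its underside and 56 mm below the lid's top (jar with lid 112 mm high); z up along the jar.
- jar_2_button (a joint): Depth of its lid button below the out position, m: 0 = out (unsealed); about 0.0088 = locked in (sealed); 0.0148 = pressed to its stop. A push-push catch: a press to the stop (14.3 mm or more), then letting go, changes it from out to locked or from locked to out; a shorter press changes nothing. Press at 30 mm/s or slower. At the start at least one of the two jars is out.
- jar_2_button_top (a point): Centre of the top face of its orange button, a disc 30 mm across moving straight down into the lid. Out: 17 mm above the lid's top, 73 mm above the jar's centre point; locked: about 8.2 mm above the lid's top; at its stop: 2.2 mm. A touch under 4 N does not move it, out or locked; the way to the stop takes 5 to 8 N, at 30 mm/s up to 12 N.
- carrier: The square wooden bottle carrier, fixed to the bench: 194 x 194 mm, outer walls 40 mm high and 6 mm thick, floor top 8 mm above the bench, parted by a cross of two 6 mm boards (also 40 mm high) into four square compartments of 88 x 88 mm. Origin at the centre of its underside; x and y run along its sides, so the compartment centres are at x = +-47 mm, y = +-47 mm; z up. Two diagonally opposite compartments hold bottles, the other two are empty.
- flask_olive_center (a point): Bystander: round stoppered glass bottle with olive-green contents, 58 mm across, 140 mm high, loose, stands upright. The point is on its axis, half-way up.
- flask_rust_center (a point): Bystander: round corked glass bottle with rust-brown contents, 56 mm across, 125 mm high, loose, stands upright. The point is on its axis, half-way up.
- flask_clear_center (a point): Bystander: round stoppered glass bottle with pale contents, 60 mm across, 145 mm high, loose, stands upright. The point is on its axis, half-way up.
- wide_jar_center (a point): Bystander: wide-necked glass jar with a big cork and grey-green contents, 56 mm across, 115 mm high, loose, stands upright. The point is on its axis, half-way up.
- packed_green_center (a point): Bystander: green glass bottle with a cork, already packed in one compartment of the carrier, 52 mm across, 105 mm high, loose, stands upright. The point is on its axis, half-way up.
- packed_amber_center (a point): Bystander: amber glass bottle with a black cap, already packed in the diagonally opposite compartment, 52 mm across, 110 mm high, loose, stands upright. The point is on its axis, half-way up.
There are look-alikes about, which are no part of the job. What is shaped like the part that bears jar_2_center but pink is not meant.

How it is judged:
At the end, for the whole second after the job is handed in: Both jars stand on the floor of the carrier, each in an empty compartment, upright within 0.1 rad, let go and at rest, each with its button locked in (6.5 to 10.5 mm below the out position; locked rests at about 8.8 mm) (value of joint jar_1_button between 0.0065 and 0.0105 m and angle between each of jar_1_center, jar_2_center's own z axis and vertical below 0.1 rad and linear speed of each of jar_1, jar_2 below 0.02 m/s and z of jar_1_center in the frame of carrier between 0.058 and 0.07 m and x of jar_1_center in the frame of carrier between -0.085 and 0.085 m and y of jar_1_center in the frame of carrier between -0.085 and 0.085 m and value of joint jar_2_button between 0.0065 and 0.0105 m and z of jar_2_center in the frame of carrier between 0.058 and 0.07 m and x of jar_2_center in the frame of carrier between -0.085 and 0.085 m and y of jar_2_center in the frame of carrier between -0.085 and 0.085 m); the robot touches nothing.
It fails at once if a jar is dropped or knocked flying (moves faster than 0.5 m/s without being held) ((contact force between the fingers and jar_1 below 0.1 N and linear speed of jar_1 above 0.5 m/s) or (contact force between the fingers and jar_2 below 0.1 N and linear speed of jar_2 above 0.5 m/s)).
It fails at once if a bottle among the jars is knocked over or shoved more than 40 mm ((angle between flask_olive_center's own z axis and vertical above 0.5 rad or distance of flask_olive_center from where it was at the start of the episode above 0.04 m) or (angle between flask_rust_center's own z axis and vertical above 0.5 rad or distance of flask_rust_center from where it was at the start of the episode above 0.04 m) or (angle between flask_clear_center's own z axis and vertical above 0.5 rad or distance of flask_clear_center from where it was at the start of the episode above 0.04 m) or (angle between wide_jar_center's own z axis and vertical above 0.5 rad or distance of wide_jar_center from where it was at the start of the episode above 0.04 m)).
It fails at once if a bottle in the carrier is knocked over or shoved more than 40 mm ((angle between packed_green_center's own z axis and vertical above 0.5 rad or distance of packed_green_center from where it was at the start of the episode above 0.04 m) or (angle between packed_amber_center's own z axis and vertical above 0.5 rad or distance of packed_amber_center from where it was at the start of the episode above 0.04 m)).
It also fails if it takes over 69 s, if anything falls off the work surface, if the arm or the gripper's body presses on something with over 40 N, if the wrist force passes 120 N, or if a joint passes its speed limit or range.

## Working session

There is one attempt and no reset: what is moved stays moved. The work goes in short steps, Python scripts to look and compute and a tool call to move; the robot and the scene stay as the last step left them, time stands still between calls to the robot, and variables do not carry over. Pictures are saved under pics/ and viewed, and the job is handed in when it is done.

Besides the shell and the picture viewer there is one more tool, called in YAML: its name, and indented under it one key for each argument. drive_tool: Moves the arm, as the interface text tells. Its arguments: {"type":"object","properties":{"commands":{"type":"array"},"force":{"type":"number"}},"required":["commands"]}

```bash
ls; mkdir -p pics; python3 - <<'E'
from station import monitor, imaging, bot
import cv2
for n in("side","top"):
    cv2.imwrite(f"pics/{n}0.png",imaging.snapshot(n)); print(n,imaging.camera_model(n))
print(monitor.sense(),bot.finger_overhang)
E
```

```text
pics
side {'vfov': 42.64805266854298, 'cx': 323.3267598025832, 'cy': 195.33766544689607, 'extrinsics': array([[-0.64972466,  0.76009561, -0.01060817,  0.31277002],
       [ 0.43961059,  0.36431825, -0.82098401, -0.14817808],
       [-0.62016158, -0.53807702, -0.57085263,  1.72525042],
       [ 0.        ,  0.        ,  0.        ,  1.        ]])}
top {'vfov': 54.20104985548311, 'cx': 313.38718311124126, 'cy': 197.76382128340683, 'extrinsics': array([[ 0.00123313, -0.99970676,  0.02418433,  0.00928593],
       [-0.98700075, -0.00510344, -0.16063461,  0.50219621],
       [ 0.16071093, -0.02367187, -0.98671761,  0.98992905],
       [ 0.        ,  0.        ,  0.        ,  1.        ]])}
{'clock': 0.1, 'q': array([ 1.16738632e+00,  2.59150324e-01,  2.08683187e-02,  1.33372274e+00,
       -1.36436272e-05,  1.41822599e+00]), 'joint_velocities': array([ 0.00041836, -0.0006064 ,  0.00205316, -0.00043846, -0.00159854,
        0.00192844]), 'effort': array([ 5.35774394e-03, -5.56693697e+01,  3.45069909e+01,  1.15904398e-02,
       -1.38876130e-04, -2.91041158e-05]), 'tool_pos': array([0.13640593, 0.53253944, 0.21153088]), 'tool_rot': array([[-9.68704305e-01,  2.48217156e-01, -4.61824715e-04],
       [ 2.48217528e-01,  9.68703676e-01, -1.11677218e-03],
       [ 1.70169284e-04, -1.19645501e-03, -9.99999270e-01]]), 'force': array([-0.22619072, -0.27975244, -0.6226203 ]), 'torque': array([-0.03566873, -0.01190434, -0.01304141]), 'gripper_width': 0.9965899017005944} 0.014
```

View pics/side0.png

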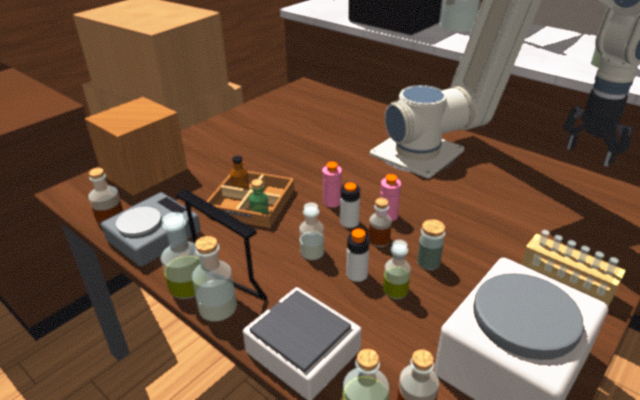

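View pics/top0.png

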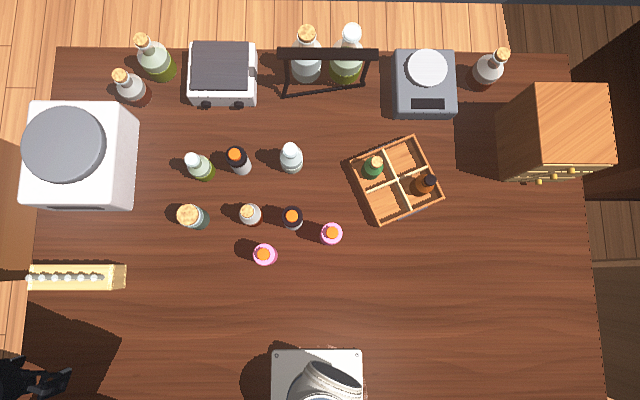

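```bash
python3 - <<'E'
import cv2
t=cv2.imread('pics/top0.png'); s=cv2.imread('pics/side0.png')
cv2.imwrite('pics/tz.png',cv2.resize(t[125:275,165:365],None,fx=4,fy=4,interpolation=cv2.INTER_CUBIC))
cv2.imwrite('pics/tc.png',cv2.resize(t[125:235,335:455],None,fx=5,fy=5,interpolation=cv2.INTER_CUBIC))
cv2.imwrite('pics/sz.png',cv2.resize(s[145:305,200:460],None,fx=3,fy=3,interpolation=cv2.INTER_CUBIC))
E
```

```text
(no output)
```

View pics/tz.png

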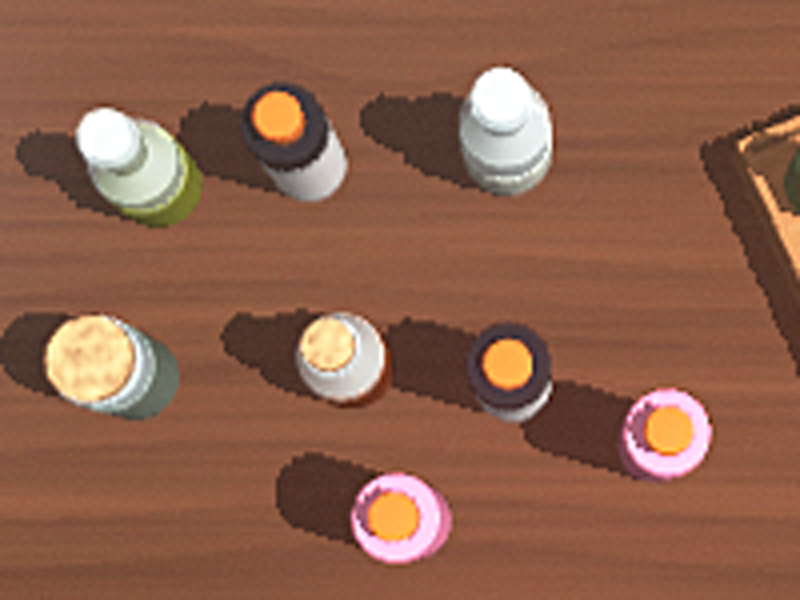

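View pics/tc.png

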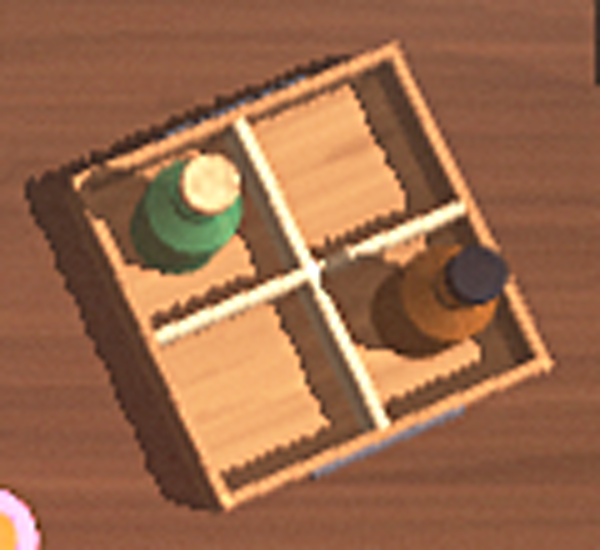

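View pics/sz.png

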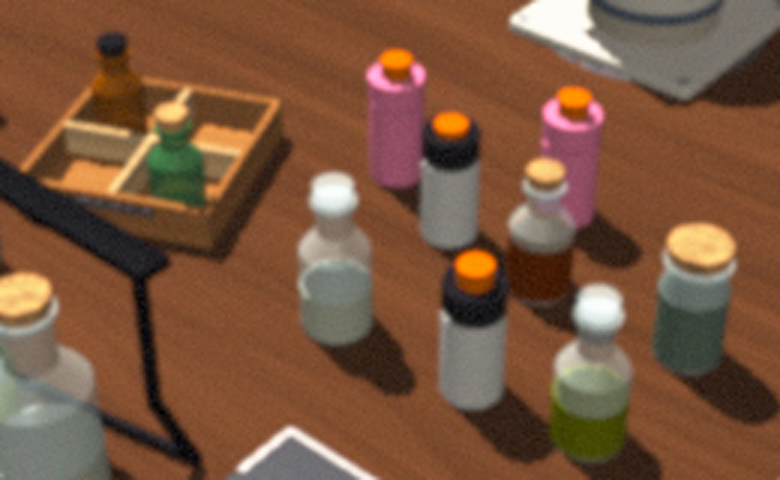

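```bash
cat > h.py <<'E'
import numpy as np
from station import imaging
C={n:imaging.camera_model(n) for n in("side","top")}
def ray(n,u,v):
    c=C[n];f=200/np.tan(np.radians(c["vfov"]/2));E=c["extrinsics"];R=E[:3,:3];o=-R.T@E[:3,3]
    d=R.T@np.array([(u-c["cx"])/f,(v-c["cy"])/f,1]);return o,d/np.linalg.norm(d)
def plane(n,u,v,z):
    o,d=ray(n,u,v);return o+d*(z-o[2])/d[2]
def tri(a,b):
    (o1,d1),(o2,d2)=ray("top",*a),ray("side",*b)
    s=np.linalg.lstsq(np.c_[d1,-d2],o2-o1,rcond=None)[0];p,q=o1+d1*s[0],o2+d2*s[1]
    return (p+q)/2,np.linalg.norm(p-q)
def proj(n,p):
    c=C[n];f=200/np.tan(np.radians(c["vfov"]/2));q=c["extrinsics"]@np.r_[p,1]
    return np.array([c["cx"]+f*q[0]/q[2],c["cy"]+f*q[1]/q[2]])
def tz(u,v): return 165+u/4,125+v/4
def tc(u,v): return 335+u/5,125+v/5
def sz(u,v): return 200+u/3,145+v/3
E
python3 - <<'E'
from h import *
np.set_printoptions(precision=4,suppress=True)
print("A",tri(tz(278,116),sz(476,264)),"B",tri(tz(507,364),sz(451,124)))
print("A lid z.112 from top:",plane("top",*tz(287,127),.112),"B",plane("top",*tz(510,366),.112))
for z in(.129,.1202):print(z,"A",plane("top",*tz(278,116),z),"B",plane("top",*tz(507,364),z))
# carrier corners z=.04
cs=[tc(*p) for p in[(78,182),(397,44),(550,365),(226,507)]]
P=np.array([plane("top",u,v,.04) for u,v in cs]);print(P,np.linalg.norm(np.diff(P,axis=0),axis=1),P.mean(0),plane("top",*tc(313,268),.04))
e=P[1]-P[0];print("edge ang",np.degrees(np.arctan2(e[1],e[0])))
e=P[2]-P[1];print("edge ang",np.degrees(np.arctan2(e[1],e[0])))
# bystanders via caps
for n,a,b,h in[("olive",(109,134),(599,298),.14),("rust",(327,343),(545,172),.125),("clear",(500,97),(332,188),.145),("wide",(90,358),(700,246),.115)]:
    print(n,tri(tz(*a),sz(*b)),plane("top",*tz(*a),h))
for n,a,h in[("green",(210,183),.113),("amber",(476,273),.118)]:print(n,plane("top",*tc(*a),h))
for n,a in[("pinkL",(394,516)),("pinkR",(669,430))]:print(n,plane("top",*tz(*a),.125))
E
```

```text
A (array([0.596 , 0.2063, 0.1252]), np.float64(0.00013357577219911312)) B (array([0.4452, 0.0647, 0.1154]), np.float64(0.0007832628108174345))
A lid z.112 from top: [0.5927 0.203  0.112 ] B [0.4441 0.0633 0.112 ]
0.129 A [0.5949 0.2056 0.129 ] B [0.4434 0.0646 0.129 ]
0.1202 A [0.5974 0.2073 0.1202] B [0.4444 0.0649 0.1202]
[[ 0.6017 -0.0889  0.04  ]
 [ 0.6804 -0.2645  0.04  ]
 [ 0.5034 -0.3392  0.04  ]
 [ 0.4272 -0.1642  0.04  ]] [0.1924 0.1922 0.191 ] [ 0.5532 -0.2142  0.04  ] [ 0.5553 -0.2142  0.04  ]
edge ang -65.83826269113112
edge ang -157.11484431190226
olive (array([0.5807, 0.3061, 0.1355]), np.float64(0.001378113080784963)) [0.5799 0.3041 0.14  ]
rust (array([0.4569, 0.173 , 0.1197]), np.float64(0.0006252777605748187)) [0.4561 0.1725 0.125 ]
clear (array([0.6059, 0.0695, 0.1384]), np.float64(0.0018667463926388935)) [0.6033 0.0699 0.145 ]
wide (array([0.4486, 0.3171, 0.1091]), np.float64(0.000980111737763456)) [0.4476 0.3158 0.115 ]
green [ 0.5826 -0.1461  0.113 ]
amber [ 0.5365 -0.2761  0.118 ]
pinkL [0.3536 0.1303 0.125 ]
pinkR [ 0.4047 -0.0322  0.125 ]
```

drive_tool:
  commands:
    - [[1, 0, 0, 0, 0, 0, -10.35], [1, 0, 0, 0, 0, 0, -10.35], [1, 0, 0, 0, 0, 0, -10.35], [1, 0, 0, 0, 0, 0, -10.35], [1, 0, 0, 0, 0, 0, -10.35], [1, 0, 0, 0, 0, 0, -10.35], [1, 0, 0, 0, 0, 0, -10.35], [1, 0, 0, 0, 0, 0, -10.35], [1, 0, 0, 0, 0, 0, 0]]
  force: 20

```text
clock: 1.23
tool_pos: [0.1364, 0.5327, 0.2118]
tool_rot: [[-0.369, -0.93, -0.0], [-0.93, 0.369, -0.001], [0.001, 0.0, -1.0]]
force: [0.2, -0.5, 1.0]
gripper_width: 0.0
```

```bash
cat > d.py <<'E'
import sys,numpy as np
from station import monitor
s=monitor.sense();t=np.array([float(a) for a in sys.argv[1:4]]);R=s["tool_rot"]
print("clock",s["clock"],"pos",s["tool_pos"].round(4),"w",round(s["gripper_width"],3),"F",s["force"].round(2),"yang",np.degrees(np.arctan2(R[1,1],R[0,1])).round(2),"tz",R[:,2].round(4))
print("delta mm tool:",(R.T@(t-s["tool_pos"])*1000).round(1))
E
python3 d.py .594 .205 .175
```

```text
clock 1.225 pos [0.1364 0.5327 0.2118] w 0.0 F [ 0.15 -0.48  0.95] yang 158.36 tz [-2.e-04 -6.e-04 -1.e+00]
delta mm tool: [ 135.8 -546.1   36.9]
```

drive_tool:
  commands:
    - [[1, 12.35, -49.6, 2, 0, 0, 0], [1, 12.35, -49.6, 2, 0, 0, 0], [1, 12.35, -49.6, 2, 0, 0, 0], [1, 12.35, -49.6, 2, 0, 0, 0], [1, 12.35, -49.6, 2, 0, 0, 0], [1, 12.35, -49.6, 2, 0, 0, 0], [1, 12.35, -49.6, 2, 0, 0, 0], [1, 12.35, -49.6, 2, 0, 0, 0], [1, 12.35, -49.6, 2, 0, 0, 0], [1, 12.35, -49.6, 2, 0, 0, 0], [1, 12.3, -50, 10, 0, 0, 0], [1, 0, 0, 6, 0, 0, 0]]

```text
clock: 2.72
tool_pos: [0.5965, 0.2033, 0.1743]
tool_rot: [[-0.375, -0.927, -0.001], [-0.927, 0.375, -0.001], [0.001, 0.001, -1.0]]
force: [0.5, -0.3, -0.9]
gripper_width: -0.002
```

```bash
python3 d.py .594 .205 .145; python3 - <<'E'
from station import imaging
import cv2
t=imaging.snapshot("top"); s=imaging.snapshot("side")
cv2.imwrite('pics/t1.png',cv2.resize(t[75:225,165:365],None,fx=4,fy=4))
cv2.imwrite('pics/s1.png',cv2.resize(s[145:305,250:450],None,fx=4,fy=4)[:600])
E
```

```text
clock 2.725 pos [0.5965 0.2033 0.1743] w -0.002 F [ 0.45 -0.33 -0.94] yang 157.95 tz [-1.4e-03 -7.0e-04 -1.0e+00]
delta mm tool: [-0.7  3.  29.3]
```

View pics/t1.png

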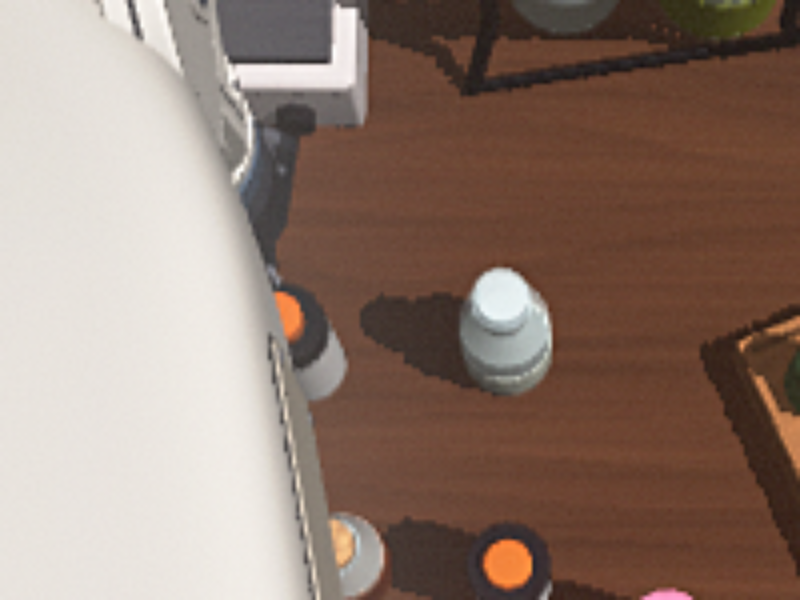

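View pics/s1.png

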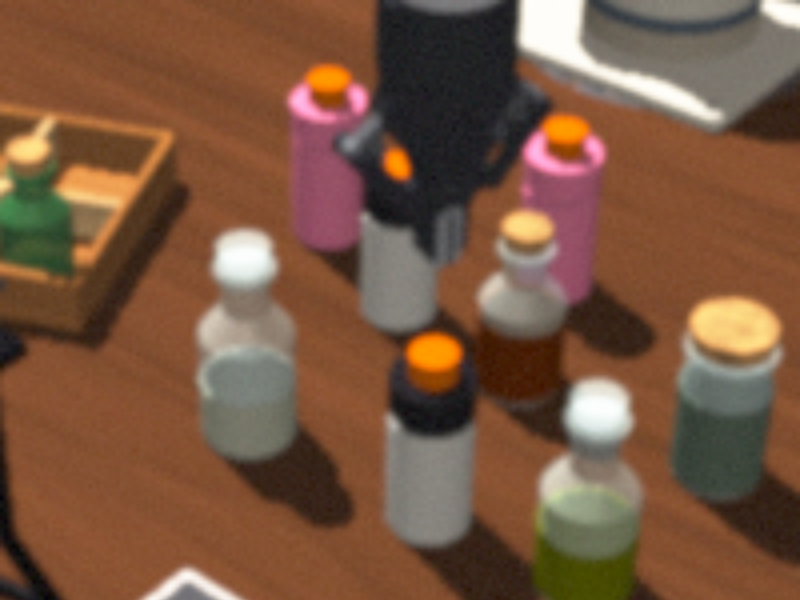

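```bash
python3 - <<'E'
from h import *
for p in[(.5965,.2033,.1603),(.594,.205,.129),(.594,.205,.12),(.594,.205,0)]:
    q=proj("side",np.array(p));print(q,(q[0]-250)*4,(q[1]-145)*4)
E
```

```text
[357.95953824 220.41782952] 431.8381529756771 301.671318076068
[358.83215239 231.03708799] 435.32860954562216 344.1483519611754
[358.7188308  234.09479689] 434.8753232048157 356.3791875495863
[357.29713469 272.45582791] 429.18853876316507 509.823311651872
```

```bash
python3 - <<'E'
from station import imaging
import cv2
from h import *
s=imaging.snapshot("side")
for p,c in[((.5965,.2033,.1603),(0,255,0)),((.5965,.2033,.1743),(0,0,255)),((.5965,.2033,.1793),(255,255,0)),((.5965,.2033,.2333),(255,0,0))]:
    q=proj("side",np.array(p));print(q)
    s[int(q[1]+.5),int(q[0]+.5)]=c
cv2.imwrite('pics/s2.png',cv2.resize(s[130:270,300:420],None,fx=4,fy=4,interpolation=0))
E
python3 d.py .594 .205 .145
```

```text
[357.95953824 220.41782952]
[358.13459711 215.45612322]
[358.19771111 213.66727848]
[358.89997362 193.7630007 ]
clock 2.875 pos [0.5936 0.2059 0.1756] w 0.001 F [ 1.59  0.29 -0.22] yang 158.29 tz [-1.5e-03 -1.0e-04 -1.0e+00]
delta mm tool: [ 0.7 -0.7 30.6]
```

View pics/s2.png

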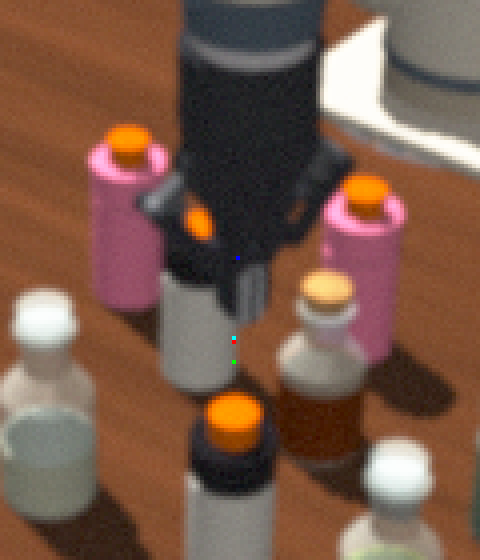

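```bash
python3 - <<'E'
import cv2
from h import *
s=cv2.imread('pics/side0.png'); t=cv2.imread('pics/top0.png')
y=np.array([.248,.969,0]);c=np.array([.1364,.5325,.2115])
for k,z in((0,0),(.0425,0),(-.0425,0),(.0425,-.014),(-.0425,-.014),(.0425,-.001),(-.0425,-.001)):
  for n,im in(("side",s),("top",t)):
    q=proj(n,c+k*y+[0,0,z]);print(n,k,z,q.round(1))
    if 0<=q[1]<400 and 0<=q[0]<640: im[int(q[1]+.5),int(q[0]+.5)]=(0,255,0) if z>-.01 else (0,0,255)
cv2.imwrite('pics/s3.png',cv2.resize(s[60:200,520:640],None,fx=4,fy=4,interpolation=0))
cv2.imwrite('pics/t3.png',cv2.resize(t[320:400,0:120],None,fx=5,fy=5,interpolation=0))
E
```

```text
side 0 0 [583.6 167.2]
top 0 0 [ 57.4 361.3]
side 0.0425 0 [600.2 174.8]
top 0.0425 0 [ 37.3 355.9]
side -0.0425 0 [567.8 159.8]
top -0.0425 0 [ 77.5 366.7]
side 0.0425 -0.014 [598.5 179.8]
top 0.0425 -0.014 [ 41.9 354.3]
side -0.0425 -0.014 [566.3 164.7]
top -0.0425 -0.014 [ 81.4 364.9]
side 0.0425 -0.001 [600.1 175.2]
top 0.0425 -0.001 [ 37.7 355.8]
side -0.0425 -0.001 [567.7 160.2]
top -0.0425 -0.001 [ 77.8 366.6]
```

View pics/s3.png

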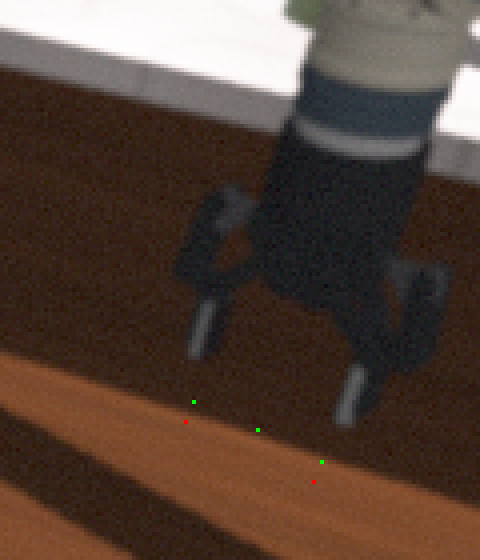

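View pics/t3.png

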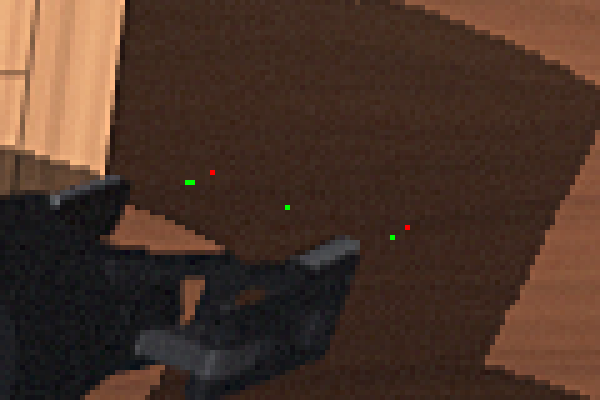

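```bash
python3 - <<'E'
from h import *
print(tri((71.5,368.5),(569,149.5)),tri((25,356.5),(606.5,166)))
y=np.array([.248,.969,0]);c=np.array([.1364,.5325,.2115])
print(c-.0425*y,c+.0425*y)
print(C['side'].keys())
E
```

```text
(array([0.12963369, 0.48746073, 0.24068133]), np.float64(0.0010928149939846516)) (array([0.1519988 , 0.57992538, 0.24024278]), np.float64(0.001752877040154298))
[0.12586   0.4913175 0.2115   ] [0.14694   0.5736825 0.2115   ]
dict_keys(['vfov', 'cx', 'cy', 'extrinsics'])
```

drive_tool:
  commands:
    - [[1, 0.7, -0.7, 8, 0, 0, 0], [1, 0, 0, 8, 0, 0, 0], [1, 0, 0, 6, 0, 0, 0], [1, 0, 0, 4, 0, 0, 0], [1, 0, 0, 2, 0, 0, 0], [1, 0, 0, 0, 0, 0, 0], [1, 0, 0, 0, 0, 0, 0]]

```text
clock: 3.75
tool_pos: [0.5949, 0.2048, 0.1483]
tool_rot: [[-0.368, -0.93, 0.0], [-0.93, 0.368, 0.0], [-0.0, -0.0, -1.0]]
force: [0.3, -0.1, 0.5]
gripper_width: -0.002
```

```bash
python3 d.py .594 .205 .145; python3 - <<'E'
from station import imaging
import cv2
s=imaging.snapshot("side")
cv2.imwrite('pics/s4.png',cv2.resize(s[150:270,300:420],None,fx=4,fy=4,interpolation=0))
E
```

```text
clock 3.75 pos [0.5949 0.2048 0.1483] w -0.002 F [ 0.28 -0.13  0.51] yang 158.42 tz [ 3.e-04  1.e-04 -1.e+00]
delta mm tool: [0.2 0.9 3.3]
```

View pics/s4.png

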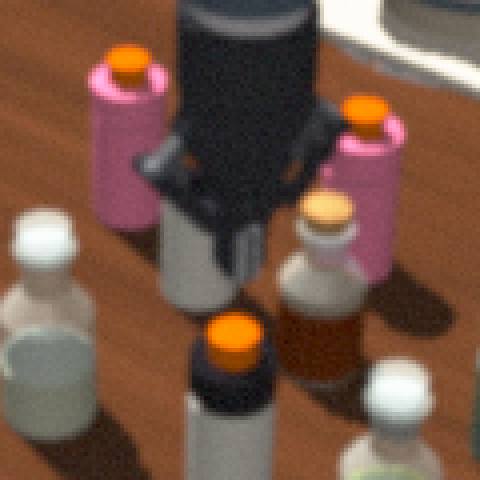

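drive_tool:
  commands:
    - [[1, 0, 0.7, 2, 0, 0, 0], [1, 0, 0, 2, 0, 0, 0], [1, 0, 0, 1, 0, 0, 0]]

```text
clock: 4.18
tool_pos: [0.594, 0.2051, 0.1429]
tool_rot: [[-0.368, -0.93, -0.0], [-0.93, 0.368, -0.0], [0.0, 0.0, -1.0]]
force: [-0.6, 0.8, -0.1]
gripper_width: -0.0
```

drive_tool:
  commands:
    - [[1, 0, 0, 1, 0, 0, 0], [1, 0, 0, 1, 0, 0, 0]]

```text
clock: 4.42
tool_pos: [0.5941, 0.2051, 0.141]
tool_rot: [[-0.368, -0.93, 0.0], [-0.93, 0.368, -0.0], [0.0, -0.0, -1.0]]
force: [-0.1, -1.0, 0.3]
gripper_width: -0.006
```

drive_tool:
  commands:
    - [[1, 0, 0, 1, 0, 0, 0], [1, 0, 0, 1, 0, 0, 0]]

```text
clock: 4.68
tool_pos: [0.5941, 0.2051, 0.139]
tool_rot: [[-0.368, -0.93, -0.0], [-0.93, 0.368, -0.0], [0.0, 0.0, -1.0]]
force: [-0.5, 0.0, 0.1]
gripper_width: -0.001
```

drive_tool:
  commands:
    - [[1, 0, 0, 1, 0, 0, 0], [1, 0, 0, 1, 0, 0, 0]]

```text
clock: 4.92
tool_pos: [0.5941, 0.2051, 0.137]
tool_rot: [[-0.368, -0.93, 0.0], [-0.93, 0.368, 0.0], [-0.0, -0.0, -1.0]]
force: [0.3, -0.3, 0.7]
gripper_width: -0.001
```

drive_tool:
  commands:
    - [[1, 0, 0, 1, 0, 0, 0], [1, 0, 0, 1, 0, 0, 0], [1, 0, 0, 1, 0, 0, 0]]

```text
clock: 5.3
tool_pos: [0.5941, 0.2051, 0.134]
tool_rot: [[-0.368, -0.93, -0.0], [-0.93, 0.368, -0.0], [0.0, -0.0, -1.0]]
force: [0.5, -0.4, 0.2]
gripper_width: -0.005
```

drive_tool:
  commands:
    - [[1, 0, 0, 1, 0, 0, 0], [1, 0, 0, 1, 0, 0, 0]]

```text
clock: 5.55
tool_pos: [0.5941, 0.2051, 0.132]
tool_rot: [[-0.368, -0.93, 0.0], [-0.93, 0.368, -0.0], [0.0, -0.0, -1.0]]
force: [0.0, 1.0, -0.5]
gripper_width: 0.001
```

drive_tool:
  commands:
    - [[1, 0, 0, 1, 0, 0, 0], [1, 0, 0, 1, 0, 0, 0], [1, 0, 0, 1, 0, 0, 0]]

```text
clock: 5.92
tool_pos: [0.5941, 0.2051, 0.129]
tool_rot: [[-0.368, -0.93, 0.0], [-0.93, 0.368, -0.0], [-0.0, -0.0, -1.0]]
force: [-0.2, -0.0, -0.2]
gripper_width: -0.001
```

```bash
python3 - <<'E'
from station import imaging
import cv2
s=imaging.snapshot("side")
cv2.imwrite('pics/s5.png',cv2.resize(s[150:270,300:420],None,fx=5,fy=5,interpolation=0))
E
```

```text
(no output)
```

View pics/s5.png

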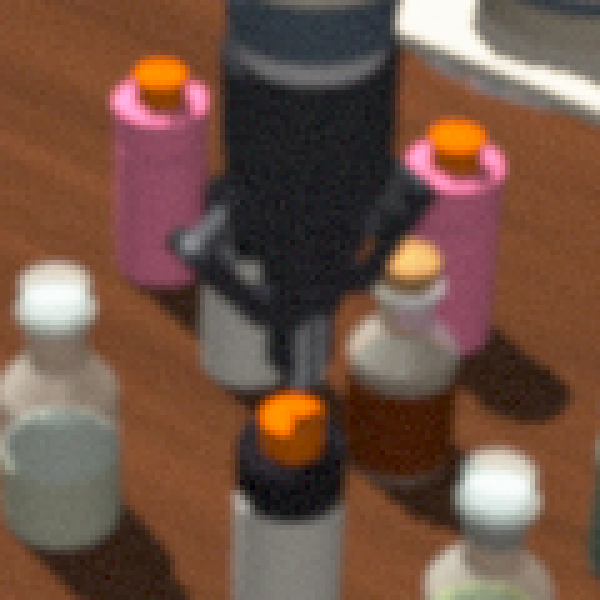

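drive_tool:
  commands:
    - [[1, 0, 0, 2, 0, 0, 0], [1, 0, 0, 2, 0, 0, 0], [1, 0, 0, 2, 0, 0, 0], [1, 0, 0, 2, 0, 0, 0]]

```text
clock: 6.48
tool_pos: [0.594, 0.2051, 0.1209]
tool_rot: [[-0.368, -0.93, -0.0], [-0.93, 0.368, -0.0], [0.0, 0.0, -1.0]]
force: [0.5, -0.3, 0.3]
gripper_width: -0.004
```

drive_tool:
  commands:
    - [[1, 0, 0, 1, 0, 0, 0], [1, 0, 0, 1, 0, 0, 0]]

```text
clock: 6.72
tool_pos: [0.5941, 0.2051, 0.1191]
tool_rot: [[-0.368, -0.93, 0.0], [-0.93, 0.368, 0.0], [-0.0, -0.0, -1.0]]
force: [-0.1, -1.0, 0.4]
gripper_width: 0.003
```

drive_tool:
  commands:
    - [[1, 0, 0, 1, 0, 0, 0], [1, 0, 0, 1, 0, 0, 0]]

```text
clock: 6.98
tool_pos: [0.5941, 0.2051, 0.117]
tool_rot: [[-0.368, -0.93, 0.0], [-0.93, 0.368, 0.0], [-0.0, -0.0, -1.0]]
force: [0.2, 0.1, 0.2]
gripper_width: 0.002
```

drive_tool:
  commands:
    - [[1, 0, 0, 1, 0, 0, 0], [1, 0, 0, 1, 0, 0, 0]]

```text
clock: 7.22
tool_pos: [0.5941, 0.2051, 0.115]
tool_rot: [[-0.368, -0.93, 0.0], [-0.93, 0.368, -0.0], [0.0, -0.0, -1.0]]
force: [0.4, -0.3, -0.0]
gripper_width: 0.0
```

```bash
python3 - <<'E'
from station import imaging
import cv2
s=imaging.snapshot("side")
cv2.imwrite('pics/s6.png',cv2.resize(s[150:270,300:420],None,fx=5,fy=5,interpolation=0))
E
```

```text
(no output)
```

View pics/s6.png

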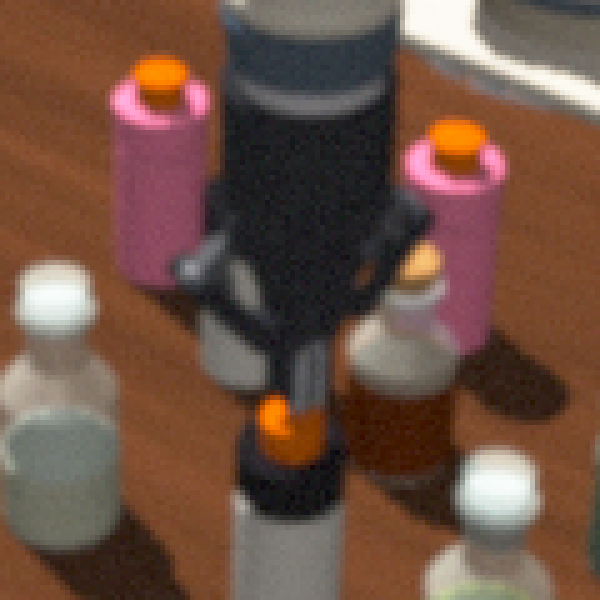

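drive_tool:
  commands:
    - [[1, 0, 0, 1, 0, 0, 0], [1, 0, 0, 1, 0, 0, 0]]

```text
clock: 7.52
tool_pos: [0.5941, 0.2051, 0.113]
tool_rot: [[-0.368, -0.93, 0.0], [-0.93, 0.368, -0.0], [0.0, -0.0, -1.0]]
force: [-0.3, -0.3, -0.2]
gripper_width: -0.001
```

drive_tool:
  commands:
    - [[1, 0, 0, 1, 0, 0, 0], [1, 0, 0, 1, 0, 0, 0]]

```text
clock: 7.78
tool_pos: [0.5941, 0.2051, 0.111]
tool_rot: [[-0.368, -0.93, 0.0], [-0.93, 0.368, 0.0], [-0.0, -0.0, -1.0]]
force: [0.3, -0.2, -0.6]
gripper_width: -0.003
```

drive_tool:
  commands:
    - [[1, 0, 0, 1, 0, 0, 0], [1, 0, 0, 1, 0, 0, 0]]

```text
clock: 8.02
tool_pos: [0.5942, 0.2051, 0.1094]
tool_rot: [[-0.368, -0.93, 0.0], [-0.93, 0.368, 0.0], [-0.0, -0.0, -1.0]]
force: [-1.0, -0.9, 5.5]
gripper_width: -0.0
```

drive_tool:
  commands:
    - [[1, 0, 0, 2, 0, 0, 0], [1, 0, 0, 2, 0, 0, 0], [1, 0, 0, 2, 0, 0, 0]]

```text
clock: 8.4
tool_pos: [0.5942, 0.2052, 0.1036]
tool_rot: [[-0.368, -0.93, 0.001], [-0.93, 0.368, 0.0], [-0.0, -0.001, -1.0]]
force: [-1.5, 0.8, 5.4]
gripper_width: 0.003
```

drive_tool:
  commands:
    - [[1, 0, 0, 2, 0, 0, 0], [1, 0, 0, 2, 0, 0, 0]]

```text
clock: 8.65
tool_pos: [0.5942, 0.2051, 0.0996]
tool_rot: [[-0.368, -0.93, 0.001], [-0.93, 0.368, 0.0], [-0.0, -0.001, -1.0]]
force: [-0.8, -0.7, 6.4]
gripper_width: -0.002
```

drive_tool:
  commands:
    - [[1, 0, 0, 2, 0, 0, 0], [1, 0, 0, 1, 0, 0, 0]]

```text
clock: 8.9
tool_pos: [0.5942, 0.2051, 0.0966]
tool_rot: [[-0.368, -0.93, 0.001], [-0.93, 0.368, 0.0], [-0.0, -0.001, -1.0]]
force: [-1.7, 0.6, 6.7]
gripper_width: 0.005
```

drive_tool:
  commands:
    - [[1, 0, 0, 1, 0, 0, 0], [1, 0, 0, 1, 0, 0, 0]]

```text
clock: 9.15
tool_pos: [0.5944, 0.2052, 0.095]
tool_rot: [[-0.368, -0.93, 0.001], [-0.93, 0.368, 0.0], [-0.001, -0.001, -1.0]]
force: [-3.6, 0.7, 15.2]
gripper_width: -0.001
```

drive_tool:
  commands:
    - [[1, 0, 0, 1, 0, 0, 0], [1, 0, 0, 0, 0, 0, 0]]

```text
clock: 9.4
tool_pos: [0.5946, 0.2052, 0.0951]
tool_rot: [[-0.368, -0.93, 0.003], [-0.93, 0.368, 0.0], [-0.001, -0.002, -1.0]]
force: [-4.0, -0.6, 15.7]
gripper_width: 0.002
```

drive_tool:
  commands:
    - [[1, 0, 0, -2, 0, 0, 0], [1, 0, 0, -2, 0, 0, 0], [1, 0, 0, -2, 0, 0, 0], [1, 0, 0, -2, 0, 0, 0]]

```text
clock: 9.9
tool_pos: [0.5941, 0.2051, 0.1013]
tool_rot: [[-0.368, -0.93, 0.0], [-0.93, 0.368, 0.0], [-0.0, -0.0, -1.0]]
force: [-0.3, 1.0, -0.3]
gripper_width: -0.002
```

drive_tool:
  commands:
    - [[1, 0, 0, -2, 0, 0, 0], [1, 0, 0, 0, 0, 0, 0]]

```text
clock: 10.15
tool_pos: [0.5941, 0.2051, 0.1029]
tool_rot: [[-0.368, -0.93, -0.0], [-0.93, 0.368, 0.0], [0.0, 0.0, -1.0]]
force: [0.6, 0.3, -0.4]
gripper_width: -0.0
```

drive_tool:
  commands:
    - [[1, 0, 0, -10, 0, 0, 0], [1, 0, 0, -10, 0, 0, 0], [-1, 0, 0, -5, 0, 0, 0], [-1, 0, 0, 0, 0, 0, 0], [-1, 0, 0, 0, 0, 0, 0], [-1, 0, 0, 0, 0, 0, 0], [-1, 0, 0, 0, 0, 0, 0]]

```text
clock: 11.02
tool_pos: [0.594, 0.2051, 0.1278]
tool_rot: [[-0.368, -0.93, -0.0], [-0.93, 0.368, -0.0], [0.0, 0.0, -1.0]]
force: [-0.4, 0.7, 0.1]
gripper_width: 0.996
```

```bash
python3 d.py .594 .205 .041; python3 - <<'E'
from station import imaging
import cv2
s=imaging.snapshot("side"); t=imaging.snapshot("top")
cv2.imwrite('pics/s7.png',cv2.resize(s[130:290,280:440],None,fx=3.7,fy=3.7,interpolation=2))
cv2.imwrite('pics/t7.png',cv2.resize(t[75:225,165:365],None,fx=4,fy=4))
E
```

```text
clock 11.025 pos [0.594  0.2051 0.1278] w 0.996 F [-0.41  0.73  0.07] yang 158.43 tz [-4.e-04 -1.e-04 -1.e+00]
delta mm tool: [ 0.1 -0.1 86.8]
```

View pics/s7.png

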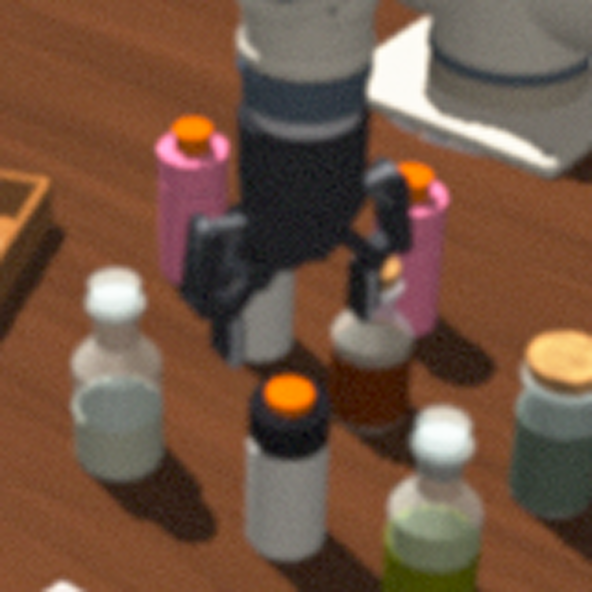

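View pics/t7.png

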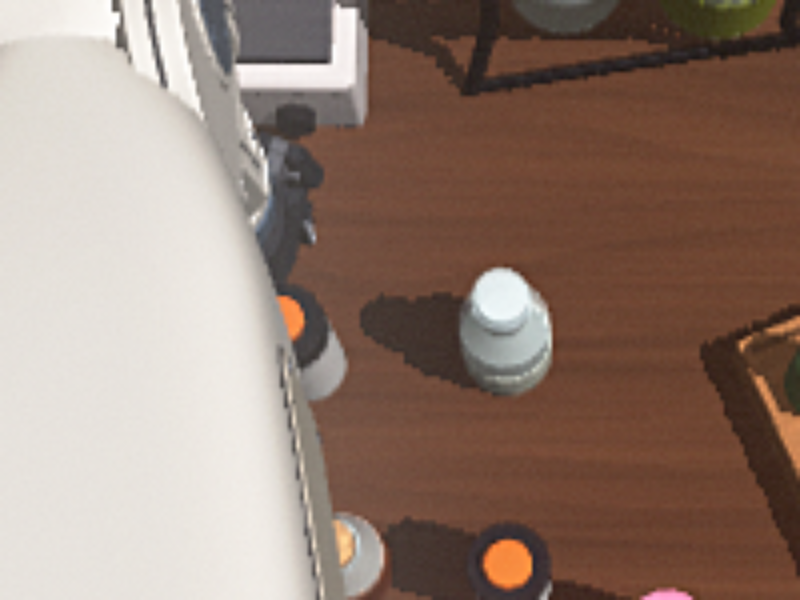

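drive_tool:
  commands:
    - [[-1, 0, 0, 12, 0, 0, 0], [-1, 0, 0, 12, 0, 0, 0], [-1, 0, 0, 12, 0, 0, 0], [-1, 0, 0, 12, 0, 0, 0], [-1, 0, 0, 12, 0, 0, 0], [-1, 0, 0, 12, 0, 0, 0], [-1, 0, 0, 0, 0, 0, 0]]

```text
clock: 12.0
tool_pos: [0.5935, 0.205, 0.0549]
tool_rot: [[-0.368, -0.93, -0.002], [-0.93, 0.368, -0.0], [0.001, 0.002, -1.0]]
force: [-0.5, -0.4, 0.3]
gripper_width: 0.997
```

```bash
python3 d.py .594 .205 .041; python3 - <<'E'
from station import imaging
import cv2
s=imaging.snapshot("side")
cv2.imwrite('pics/s8.png',cv2.resize(s[130:290,280:440],None,fx=3.7,fy=3.7,interpolation=2))
E
```

```text
clock 12.0 pos [0.5935 0.205  0.0549] w 0.997 F [-0.47 -0.41  0.31] yang 158.43 tz [-1.8e-03 -4.0e-04 -1.0e+00]
delta mm tool: [-0.2 -0.5 13.9]
```

View pics/s8.png

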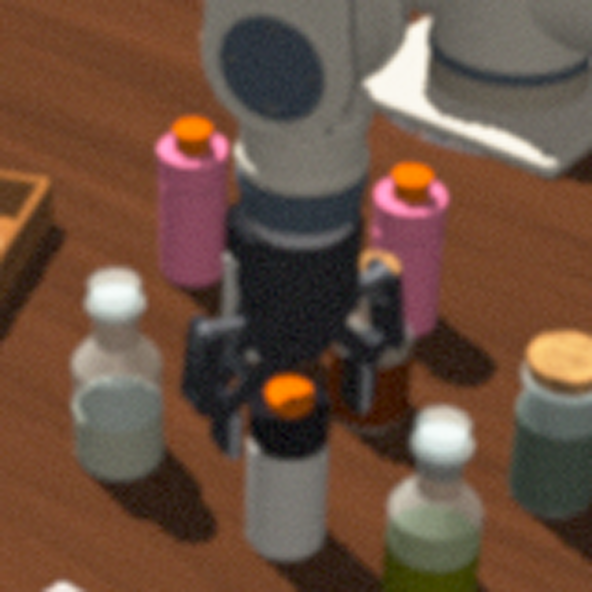

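drive_tool:
  commands:
    - [[-1, 0, -0.5, 7, 0, 0, 0], [-1, 0, 0, 7, 0, 0, 0], [-1, 0, 0, 0, 0, 0, 0], [1, 0, 0, 0, 0, 0, 0], [1, 0, 0, 0, 0, 0, 0], [1, 0, 0, 0, 0, 0, 0], [1, 0, 0, 0, 0, 0, 0], [1, 0, 0, 0, 0, 0, 0], [1, 0, 0, 0, 0, 0, 0]]
  force: 45

```text
clock: 13.18
tool_pos: [0.595, 0.2049, 0.0426]
tool_rot: [[-0.368, -0.93, 0.001], [-0.93, 0.368, 0.0], [-0.001, -0.001, -1.0]]
force: [1.6, -1.1, 5.2]
gripper_width: 0.599
```

```bash
python3 d.py .594 .205 .041; python3 - <<'E'
from station import imaging
import cv2
s=imaging.snapshot("side")
cv2.imwrite('pics/s9.png',cv2.resize(s[130:290,280:440],None,fx=3.7,fy=3.7,interpolation=2))
E
```

```text
clock 13.175 pos [0.595  0.2049 0.0426] w 0.599 F [ 1.65 -1.06  5.16] yang 158.42 tz [ 1.2e-03  1.0e-04 -1.0e+00]
delta mm tool: [0.3 1.  1.6]
```

View pics/s9.png

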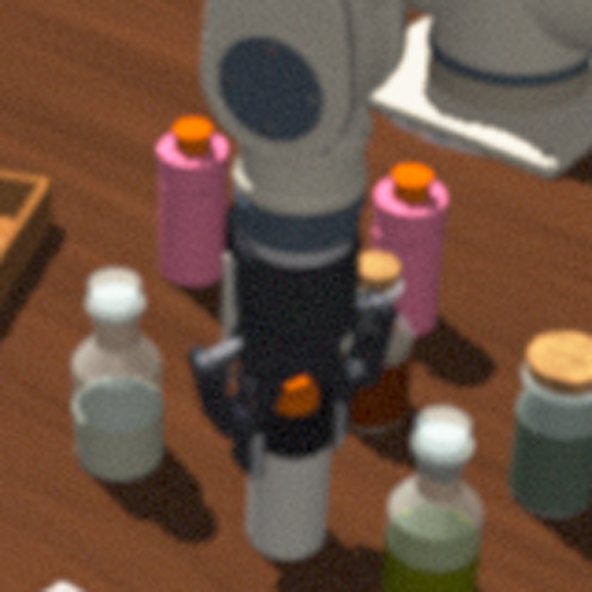

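drive_tool:
  commands:
    - [[1, 0, 0, -4, 0, 0, 0], [1, 0, 0, -8, 0, 0, 0], [1, 0, 0, -8, 0, 0, 0]]

```text
clock: 13.6
tool_pos: [0.5941, 0.205, 0.0622]
tool_rot: [[-0.367, -0.93, -0.001], [-0.93, 0.367, -0.0], [0.001, 0.001, -1.0]]
force: [0.0, -1.1, -5.2]
gripper_width: 0.601
```

```bash
python3 - <<'E'
from station import imaging
import cv2
s=imaging.snapshot("side")
cv2.imwrite('pics/s10.png',cv2.resize(s[130:290,280:440],None,fx=3.7,fy=3.7,interpolation=2))
E
```

```text
(no output)
```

View pics/s10.png

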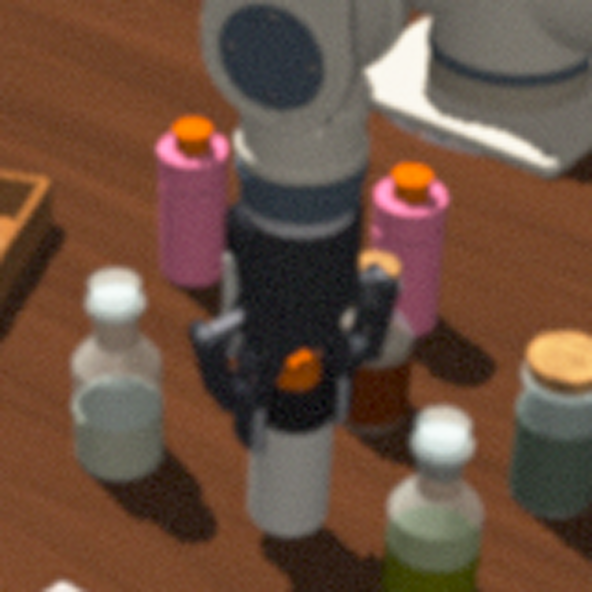

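drive_tool:
  commands:
    - [[1, 0, 0, -20, 0, 0, 0], [1, 0, 0, -20, 0, 0, 0], [1, 0, 0, -20, 0, 0, 0], [1, 0, 0, -20, 0, 0, 0], [1, 0, 0, -20, 0, 0, 0], [1, 0, 0, -20, 0, 0, 0], [1, 0, 0, -15, 0, 0, 0], [1, 0, 0, -8, 0, 0, 0], [1, 0, 0, 0, 0, 0, 0], [1, 0, 0, 0, 0, 0, 0]]

```text
clock: 14.9
tool_pos: [0.5943, 0.2049, 0.2043]
tool_rot: [[-0.368, -0.93, -0.001], [-0.93, 0.368, -0.0], [0.001, 0.001, -1.0]]
force: [-1.0, -0.1, -5.5]
gripper_width: 0.601
```

```bash
python3 d.py .6155 -.238 .205;python3 - <<'E'
from h import *
import cv2
# refine carrier: fit pose to hand corners at z=.04 plus cross
from scipy.optimize import least_squares
pix=[tc(*p) for p in[(78,182),(397,44),(550,365),(226,507),(313,268)]]
W=np.array([[97,97],[-97,97],[-97,-97],[97,-97],[0,0]])/1000.
t=cv2.imread('pics/top0.png')
def f(p):
    c,s=np.cos(p[2]),np.sin(p[2]);P=W@np.array([[c,s],[-s,c]])+p[:2]
    return np.concatenate([proj("top",np.r_[q,.04])-u for q,u in zip(P,pix)])
best=min((least_squares(f,[.554,-.214,a]) for a in np.radians([-60,30,120,210])),key=lambda r:r.cost)
print(best.x,np.degrees(best.x[2]),best.fun.round(1))
x,y,a=best.x;c,s=np.cos(a),np.sin(a)
for k in([-.047,.047],[.047,-.047]):print(k,np.array([x,y])+np.array([[c,-s],[s,c]])@k)
E
```

```text
clock 14.9 pos [0.5943 0.2049 0.2043] w 0.601 F [-1.04 -0.09 -5.53] yang 158.43 tz [-1.2e-03 -2.0e-04 -1.0e+00]
delta mm tool: [ 404.1 -182.6   -0.7]
[ 0.55758263 -0.21583653 -0.1018015 ] -5.8327965263700605 [ 14.5 -22.2 -55.3  75.9 -12.8  19.5  55.8 -79.6   0.6  -0.8]
[-0.047, 0.047] [ 0.51560237 -0.16430346]
[0.047, -0.047] [ 0.59956289 -0.26736961]
```

drive_tool:
  commands:
    - [[1, 20, -9, -2, 0, 0, 0], [1, 38, -17.2, -2, 0, 0, 0], [1, 38, -17.2, 0, 0, 0, 0], [1, 38, -17.2, 0, 0, 0, 0], [1, 38, -17.2, 0, 0, 0, 0], [1, 38, -17.2, 0, 0, 0, 0], [1, 38, -17.2, 0, 0, 0, 0], [1, 38, -17.2, 0, 0, 0, 0], [1, 38, -17.2, 0, 0, 0, 0], [1, 38, -17.2, 0, 0, 0, 0], [1, 30, -13.6, 0, 0, 0, 0], [1, 12, -5.4, 0, 0, 0, 0]]

```text
clock: 16.4
tool_pos: [0.6152, -0.2407, 0.2083]
tool_rot: [[-0.37, -0.929, -0.001], [-0.929, 0.37, 0.0], [0.0, 0.001, -1.0]]
force: [0.3, 0.2, -4.9]
gripper_width: 0.603
```

```bash
python3 - <<'E'
from h import *
import cv2
from scipy.optimize import least_squares
pix=[tc(*p) for p in[(78,182),(397,44),(550,365),(226,507),(313,268)]]
W=np.array([[97,97],[97,-97],[-97,-97],[-97,97],[0,0]])/1000.
def f(p):
    c,s=np.cos(p[2]),np.sin(p[2]);P=W@np.array([[c,s],[-s,c]])+p[:2]
    return np.concatenate([proj("top",np.r_[q,.04])-u for q,u in zip(P,pix)])
best=min((least_squares(f,[.554,-.214,a]) for a in np.radians([-60,30,120,210])),key=lambda r:r.cost)
print(best.x,np.degrees(best.x[2]),best.fun.round(1))
x,y,a=best.x;c,s=np.cos(a),np.sin(a)
for k in([.047,.047],[.047,-.047],[-.047,-.047],[-.047,.047]):print(k,np.array([x,y])+np.array([[c,-s],[s,c]])@k)
from station import imaging
t=imaging.snapshot("top");s=imaging.snapshot("side")
cv2.imwrite('pics/t11.png',cv2.resize(t[100:250,300:500],None,fx=4,fy=4,interpolation=2))
cv2.imwrite('pics/s11.png',cv2.resize(s[60:260,150:350],None,fx=3,fy=3,interpolation=2))
E
python3 d.py .6155 -.238 .205
```

```text
[ 0.55367474 -0.21421766  6.69287475] 383.4734760220193 [-0.9 -0.9 -0.  -0.3  1.   0.  -0.1  0.4  0.   0.6]
[0.047, 0.047] [ 0.57806398 -0.15238592]
[0.047, -0.047] [ 0.61550649 -0.23860691]
[-0.047, -0.047] [ 0.5292855  -0.27604941]
[-0.047, 0.047] [ 0.49184299 -0.18982842]
clock 16.5 pos [ 0.6154 -0.2397  0.2084] w 0.605 F [ 0.55 -0.49 -4.74] yang 158.31 tz [-9.e-04  3.e-04 -1.e+00]
delta mm tool: [-1.6  0.5  3.4]
```

View pics/t11.png

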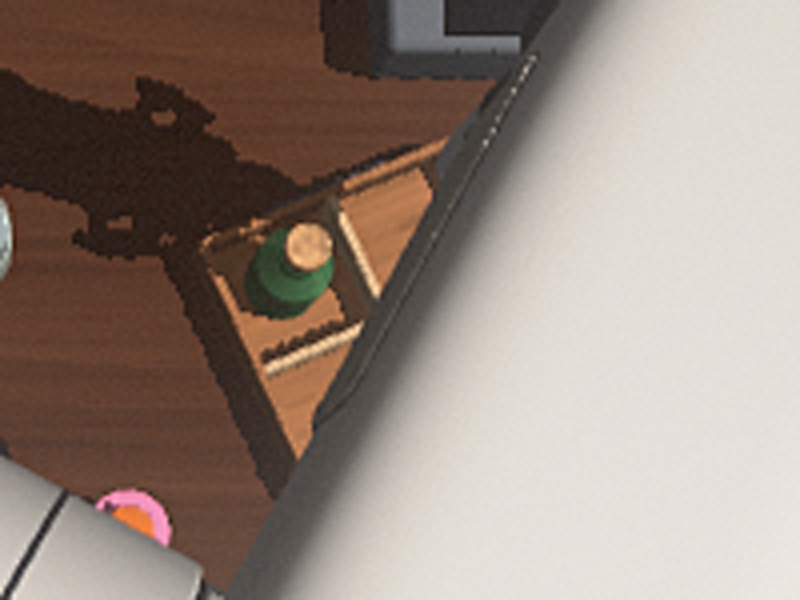

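View pics/s11.png

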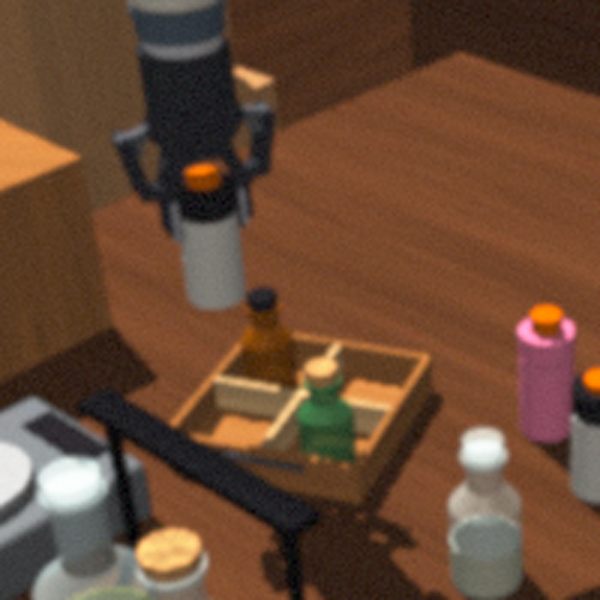

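drive_tool:
  commands:
    - [[1, -1, 0, 10, 0, 0, 0], [1, 0, 0, 16, 0, 0, 0], [1, 0, 0, 16, 0, 0, 0], [1, 0, 0, 16, 0, 0, 0], [1, 0, 0, 16, 0, 0, 0], [1, 0, 0, 16, 0, 0, 0], [1, 0, 0, 16, 0, 0, 0], [1, 0, 0, 10, 0, 0, 0], [1, 0, 0, 0, 0, 0, 0], [1, 0, 0, 0, 0, 0, 0]]

```text
clock: 17.75
tool_pos: [0.6167, -0.2372, 0.0936]
tool_rot: [[-0.368, -0.93, 0.001], [-0.93, 0.368, -0.0], [0.0, -0.001, -1.0]]
force: [-1.2, -0.3, -4.8]
gripper_width: 0.602
```

```bash
python3 - <<'E'
from h import *
import cv2
from station import imaging,monitor
p=monitor.sense()["tool_pos"]
s=imaging.snapshot("side")
for q in(proj("side",np.r_[.554,-.214,.04]),proj("side",np.r_[p[:2],p[2]-.0426]),proj("side",np.r_[p[:2],p[2]-.0426+.112])):print(((q-[150,100])*4).round())
cv2.imwrite('pics/s12.png',cv2.resize(s[100:250,150:350],None,fx=4,fy=4,interpolation=2))
E
python3 d.py .6155 -.2386 .0506
```

```text
[401. 360.]
[311. 374.]
[292. 237.]
clock 17.8 pos [ 0.6167 -0.2373  0.0938] w 0.605 F [-0.08 -0.06 -5.08] yang 158.43 tz [ 1.e-03 -5.e-04 -1.e+00]
delta mm tool: [ 1.7  0.7 43.2]
```

View pics/s12.png

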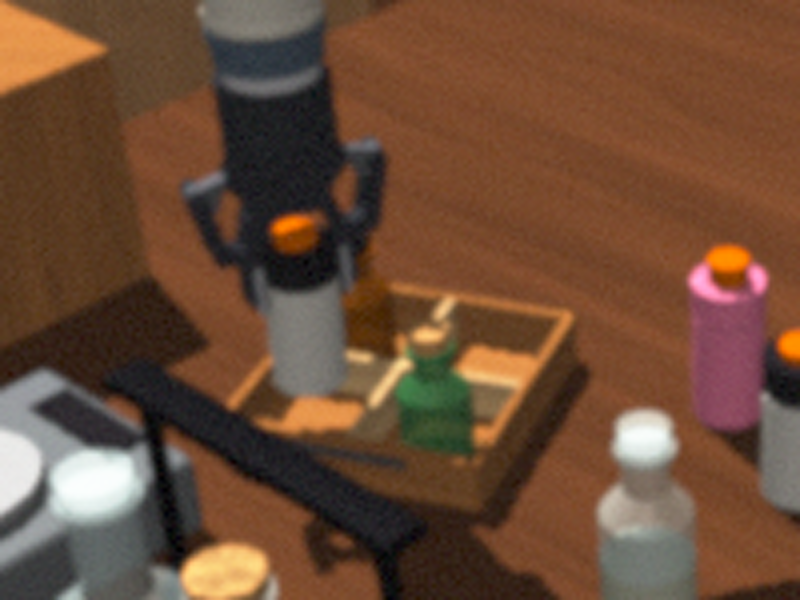

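drive_tool:
  commands:
    - [[1, 1.5, 0.5, 10, 0, 0, 0], [1, 0, 0, 10, 0, 0, 0], [1, 0, 0, 8, 0, 0, 0], [1, 0, 0, 6, 0, 0, 0], [1, 0, 0, 4, 0, 0, 0], [1, 0, 0, 1, 0, 0, 0], [1, 0, 0, 1, 0, 0, 0]]

```text
clock: 18.68
tool_pos: [0.6155, -0.2383, 0.0533]
tool_rot: [[-0.368, -0.93, 0.0], [-0.93, 0.368, -0.0], [0.0, -0.0, -1.0]]
force: [0.5, 0.5, -4.4]
gripper_width: 0.603
```

drive_tool:
  commands:
    - [[1, 0, 0, 1, 0, 0, 0], [1, 0, 0, 1, 0, 0, 0]]

```text
clock: 18.92
tool_pos: [0.6154, -0.2383, 0.0512]
tool_rot: [[-0.368, -0.93, 0.0], [-0.93, 0.368, -0.0], [0.0, -0.0, -1.0]]
force: [-0.5, 0.2, -5.3]
gripper_width: 0.608
```

drive_tool:
  commands:
    - [[1, 0, 0, 1, 0, 0, 0], [1, 0, 0, 0, 0, 0, 0]]

```text
clock: 19.18
tool_pos: [0.6155, -0.2384, 0.0507]
tool_rot: [[-0.368, -0.93, 0.001], [-0.93, 0.368, -0.0], [0.0, -0.001, -1.0]]
force: [-1.0, -0.4, 1.7]
gripper_width: 0.601
```

drive_tool:
  commands:
    - [[-1, 0, 0, 0, 0, 0, 0], [-1, 0, 0, 0, 0, 0, 0], [-1, 0, 0, 0, 0, 0, 0], [-1, 0, 0, 0, 0, 0, 0], [-1, 0, 0, -8, 0, 0, 0], [-1, 0, 0, -20, 0, 0, 0], [-1, 0, 0, -20, 0, 0, 0], [-1, 0, 0, -20, 0, 0, 0], [-1, 0, 0, -20, 0, 0, 0], [-1, 0, 0, -20, 0, 0, 0], [-1, 0, 0, -20, 0, 0, 0], [-1, 0, 0, 0, 0, 0, 0]]

```text
clock: 20.68
tool_pos: [0.6161, -0.2386, 0.1801]
tool_rot: [[-0.368, -0.93, 0.003], [-0.93, 0.368, -0.002], [0.0, -0.003, -1.0]]
force: [0.1, -0.0, 0.2]
gripper_width: 0.999
```

```bash
python3 - <<'E'
from h import *
import cv2
from station import imaging,monitor
s=imaging.snapshot("side")
cv2.imwrite('pics/s13.png',cv2.resize(s[100:250,150:350],None,fx=4,fy=4,interpolation=2))
E
python3 d.py .4442 .0646 .180
```

```text
clock 20.725 pos [ 0.6156 -0.2384  0.1786] w 1.004 F [-0.9   0.11 -1.14] yang 158.43 tz [ 1.2e-03 -7.0e-04 -1.0e+00]
delta mm tool: [-218.8  270.8   -1.8]
```

View pics/s13.png

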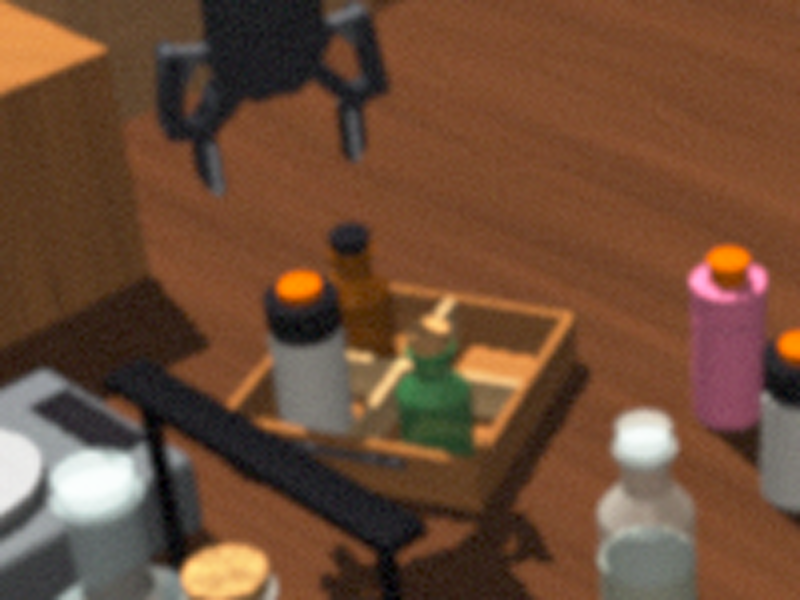

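drive_tool:
  commands:
    - [[1, -12.8, 15.8, 0, 0, 0, 0], [1, -25, 31, 0, 0, 0, 0], [1, -25, 31, 0, 0, 0, 0], [1, -25, 31, 0, 0, 0, 0], [1, -25, 31, 0, 0, 0, 0], [1, -25, 31, 0, 0, 0, 0], [1, -25, 31, 0, 0, 0, 0], [1, -25, 31, 0, 0, 0, 0], [1, -20, 24, 0, 0, 0, 0], [1, -11, 14, 0, 0, 0, 0], [1, 0, 0, 0, 0, 0, 0], [1, 0, 0, 0, 0, 0, 0]]
  force: 20

```text
clock: 22.22
tool_pos: [0.4444, 0.0643, 0.1779]
tool_rot: [[-0.368, -0.93, -0.0], [-0.93, 0.368, -0.0], [0.0, -0.0, -1.0]]
force: [-0.6, -0.3, -0.9]
gripper_width: -0.003
```

```bash
python3 d.py .4442 .0646 .116
```

```text
clock 22.225 pos [0.4444 0.0643 0.1779] w -0.003 F [-0.59 -0.33 -0.92] yang 158.42 tz [-1.e-04 -2.e-04 -1.e+00]
delta mm tool: [-0.2  0.4 61.9]
```

drive_tool:
  commands:
    - [[1, 0, 0, 12, 0, 0, 0], [1, 0, 0, 14, 0, 0, 0], [1, 0, 0, 14, 0, 0, 0], [1, 0, 0, 10, 0, 0, 0], [1, 0, 0, 6, 0, 0, 0], [1, 0, 0, 4, 0, 0, 0], [1, 0, 0, 2, 0, 0, 0], [1, 0, 0, 1, 0, 0, 0], [1, 0, 0, 1, 0, 0, 0]]

```text
clock: 23.35
tool_pos: [0.4441, 0.0648, 0.1142]
tool_rot: [[-0.368, -0.93, 0.0], [-0.93, 0.368, -0.0], [-0.0, -0.0, -1.0]]
force: [0.9, 0.2, 0.1]
gripper_width: 0.002
```

drive_tool:
  commands:
    - [[1, 0, 0, 1, 0, 0, 0], [1, 0, 0, 1, 0, 0, 0]]

```text
clock: 23.6
tool_pos: [0.444, 0.0648, 0.1121]
tool_rot: [[-0.368, -0.93, 0.0], [-0.93, 0.368, -0.0], [-0.0, -0.0, -1.0]]
force: [0.3, -0.2, 0.8]
gripper_width: 0.002
```

drive_tool:
  commands:
    - [[1, 0, 0, 1, 0, 0, 0], [1, 0, 0, 1, 0, 0, 0]]

```text
clock: 23.85
tool_pos: [0.444, 0.0648, 0.11]
tool_rot: [[-0.368, -0.93, -0.0], [-0.93, 0.368, -0.0], [0.0, 0.0, -1.0]]
force: [-0.5, -0.5, -0.2]
gripper_width: -0.0
```

drive_tool:
  commands:
    - [[1, 0, 0, 1, 0, 0, 0], [1, 0, 0, 1, 0, 0, 0]]

```text
clock: 24.1
tool_pos: [0.444, 0.0648, 0.108]
tool_rot: [[-0.368, -0.93, -0.0], [-0.93, 0.368, -0.0], [0.0, 0.0, -1.0]]
force: [1.2, 0.5, 0.4]
gripper_width: 0.0
```

drive_tool:
  commands:
    - [[1, 0, 0, 1, 0, 0, 0], [1, 0, 0, 1, 0, 0, 0]]

```text
clock: 24.35
tool_pos: [0.444, 0.0648, 0.106]
tool_rot: [[-0.368, -0.93, -0.0], [-0.93, 0.368, 0.0], [-0.0, 0.0, -1.0]]
force: [0.3, 0.4, -0.7]
gripper_width: 0.004
```

drive_tool:
  commands:
    - [[1, 0, 0, 1, 0, 0, 0], [1, 0, 0, 1, 0, 0, 0]]

```text
clock: 24.6
tool_pos: [0.444, 0.0648, 0.104]
tool_rot: [[-0.368, -0.93, -0.0], [-0.93, 0.368, -0.0], [0.0, 0.0, -1.0]]
force: [0.3, 0.9, -0.1]
gripper_width: 0.001
```

drive_tool:
  commands:
    - [[1, 0, 0, 1, 0, 0, 0], [1, 0, 0, 1, 0, 0, 0]]

```text
clock: 24.85
tool_pos: [0.444, 0.0648, 0.102]
tool_rot: [[-0.368, -0.93, 0.0], [-0.93, 0.368, -0.0], [0.0, -0.0, -1.0]]
force: [-0.9, 0.4, -0.0]
gripper_width: -0.0
```

drive_tool:
  commands:
    - [[1, 0, 0, 0.7, 0, 0, 0], [1, 0, 0, 0, 0, 0, 0]]

```text
clock: 25.1
tool_pos: [0.444, 0.0648, 0.1014]
tool_rot: [[-0.368, -0.93, -0.0], [-0.93, 0.368, 0.0], [-0.0, 0.0, -1.0]]
force: [0.0, 0.4, -0.2]
gripper_width: 0.0
```

drive_tool:
  commands:
    - [[1, 0, 0, 0.5, 0, 0, 0], [1, 0, 0, 0, 0, 0, 0]]

```text
clock: 25.35
tool_pos: [0.444, 0.0648, 0.1011]
tool_rot: [[-0.368, -0.93, 0.0], [-0.93, 0.368, -0.0], [-0.0, -0.0, -1.0]]
force: [-1.8, 0.8, 3.9]
gripper_width: 0.005
```

drive_tool:
  commands:
    - [[1, 0, 0, -6, 0, 0, 0], [1, 0, 0, -10, 0, 0, 0], [-1, 0, 0, -10, 0, 0, 0], [-1, 0, 0, 0, 0, 0, 0], [-1, 0, 0, 0, 0, 0, 0], [-1, 0, 0, 0, 0, 0, 0], [-1, 0, 0, 0, 0, 0, 0]]

```text
clock: 26.22
tool_pos: [0.4438, 0.0648, 0.1267]
tool_rot: [[-0.368, -0.93, -0.0], [-0.93, 0.368, 0.0], [0.0, 0.0, -1.0]]
force: [-0.2, -0.1, -0.3]
gripper_width: 0.999
```

```bash
python3 - <<'E'
from h import *
import cv2
from station import imaging
s=imaging.snapshot("side")
for z in(.12,.16):print((proj("side",np.r_[.444,.0648,z])-[260,110])*4)
cv2.imwrite('pics/s14.png',cv2.resize(s[110:260,260:440],None,fx=4,fy=4,interpolation=2))
E
python3 d.py .4442 .0646 .041
```

```text
[363.30390432 298.88628422]
[364.5444349  247.31161965]
clock 26.275 pos [0.4439 0.0648 0.1267] w 1.001 F [-0.52  0.76  0.02] yang 158.43 tz [-4.e-04  0.e+00 -1.e+00]
delta mm tool: [ 0.  -0.4 85.7]
```

View pics/s14.png

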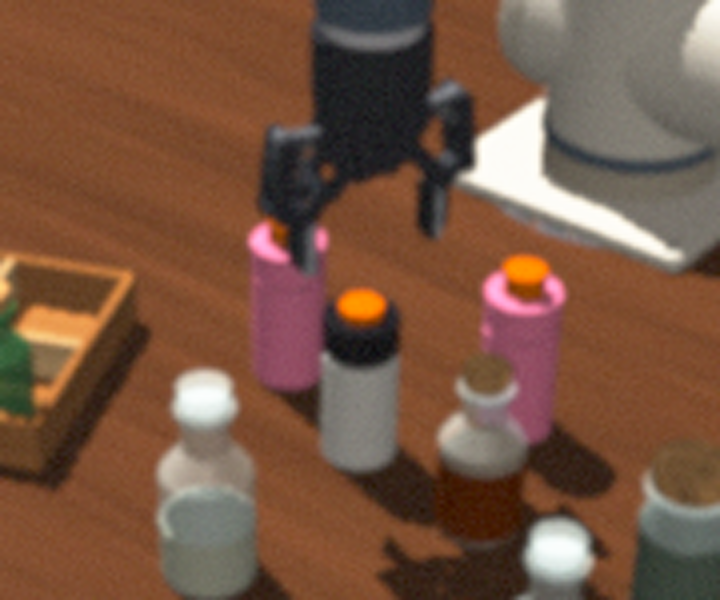

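Button of this jar sits low at (362,306), jaws straddle it at (303,268)/(433,235), no neighbour in the way. Descend and grip.

drive_tool:
  commands:
    - [[-1, 0, 0, 12, 0, 0, 0], [-1, 0, 0, 16, 0, 0, 0], [-1, 0, 0, 16, 0, 0, 0], [-1, 0, 0, 14, 0, 0, 0], [-1, 0, 0, 12, 0, 0, 0], [-1, 0, 0, 10, 0, 0, 0], [-1, 0, 0, 4, 0, 0, 0], [-1, 0, 0, 0, 0, 0, 0]]

```text
clock: 27.28
tool_pos: [0.444, 0.0648, 0.0428]
tool_rot: [[-0.368, -0.93, -0.0], [-0.93, 0.368, -0.0], [0.0, 0.0, -1.0]]
force: [-1.0, 0.1, 0.7]
gripper_width: 1.002
```

drive_tool:
  commands:
    - [[1, 0, 0, 0, 0, 0, 0], [1, 0, 0, 0, 0, 0, 0], [1, 0, 0, 0, 0, 0, 0], [1, 0, 0, 0, 0, 0, 0], [1, 0, 0, 0, 0, 0, 0], [1, 0, 0, 0, 0, 0, 0]]
  force: 45

```text
clock: 28.02
tool_pos: [0.4447, 0.0647, 0.0435]
tool_rot: [[-0.368, -0.93, 0.002], [-0.93, 0.368, -0.0], [-0.0, -0.002, -1.0]]
force: [1.1, -0.9, 5.6]
gripper_width: 0.599
```

drive_tool:
  commands:
    - [[1, 0, 0, -4, 0, 0, 0], [1, 0, 0, -8, 0, 0, 0], [1, 0, 0, -12, 0, 0, 0], [1, 0, 0, -20, 0, 0, 0], [1, 0, 0, -20, 0, 0, 0], [1, 0, 0, -20, 0, 0, 0], [1, 0, 0, -20, 0, 0, 0], [1, 0, 0, -20, 0, 0, 0], [1, 0, 0, -15, 0, 0, 0], [1, 0, 0, -8, 0, 0, 0], [1, 0, 0, 0, 0, 0, 0]]

```text
clock: 29.4
tool_pos: [0.4441, 0.0648, 0.1903]
tool_rot: [[-0.368, -0.93, 0.001], [-0.93, 0.368, -0.0], [-0.0, -0.001, -1.0]]
force: [1.1, 0.7, -5.1]
gripper_width: 0.601
```

```bash
python3 d.py .4918 -.1898 .190
```

```text
clock 29.4 pos [0.4441 0.0648 0.1903] w 0.601 F [ 1.13  0.67 -5.1 ] yang 158.43 tz [ 8.e-04 -0.e+00 -1.e+00]
delta mm tool: [ 219.2 -138.     0.4]
```

drive_tool:
  commands:
    - [[1, 13, -8, 0, 0, 0, 0], [1, 26, -16.4, 0, 0, 0, 0], [1, 26, -16.4, 0, 0, 0, 0], [1, 26, -16.4, 0, 0, 0, 0], [1, 26, -16.4, 0, 0, 0, 0], [1, 26, -16.4, 0, 0, 0, 0], [1, 26, -16.4, 0, 0, 0, 0], [1, 26, -16.4, 0, 0, 0, 0], [1, 16, -10, 0, 0, 0, 0], [1, 8.2, -5.2, 0, 0, 0, 0], [1, 0, 0, 0, 0, 0, 0], [1, 0, 0, 0, 0, 0, 0]]

```text
clock: 30.9
tool_pos: [0.4915, -0.189, 0.1899]
tool_rot: [[-0.367, -0.93, -0.0], [-0.93, 0.367, 0.0], [-0.0, 0.0, -1.0]]
force: [-0.6, -0.1, -4.2]
gripper_width: 0.605
```

drive_tool:
  commands:
    - [[1, 0, 0, 12, 0, 0, 0], [1, 0, 0, 16, 0, 0, 0], [1, 0, 0, 16, 0, 0, 0], [1, 0, 0, 16, 0, 0, 0], [1, 0, 0, 16, 0, 0, 0], [1, 0, 0, 10, 0, 0, 0], [1, 0, 0, 6, 0, 0, 0], [1, 0, 0, 0, 0, 0, 0]]

```text
clock: 31.9
tool_pos: [0.4916, -0.1896, 0.0977]
tool_rot: [[-0.367, -0.93, -0.0], [-0.93, 0.367, 0.0], [-0.0, 0.0, -1.0]]
force: [-1.0, -0.3, -5.2]
gripper_width: 0.603
```

```bash
python3 - <<'E'
from h import *
import cv2
from station import imaging
s=imaging.snapshot("side")
cv2.imwrite('pics/s15.png',cv2.resize(s[100:250,150:350],None,fx=4,fy=4,interpolation=2))
E
python3 d.py .4918 -.1898 .0512
```

```text
clock 31.95 pos [ 0.4918 -0.1898  0.0981] w 0.601 F [-0.1   0.32 -4.76] yang 158.44 tz [ 2.e-04 -1.e-04 -1.e+00]
delta mm tool: [ 0.   0.1 46.9]
```

View pics/s15.png

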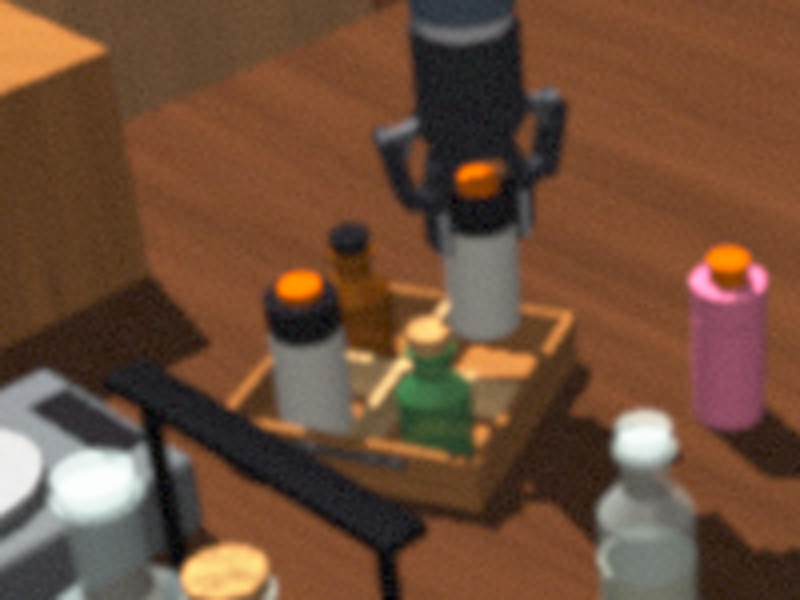

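The jar hangs upright over the near-right empty compartment (485,330). Lower to contact.

drive_tool:
  commands:
    - [[1, 0, 0, 10, 0, 0, 0], [1, 0, 0, 12, 0, 0, 0], [1, 0, 0, 10, 0, 0, 0], [1, 0, 0, 6, 0, 0, 0], [1, 0, 0, 4, 0, 0, 0], [1, 0, 0, 1, 0, 0, 0], [1, 0, 0, 1, 0, 0, 0]]

```text
clock: 32.83
tool_pos: [0.4919, -0.1899, 0.0541]
tool_rot: [[-0.368, -0.93, 0.0], [-0.93, 0.368, -0.0], [0.0, -0.001, -1.0]]
force: [0.1, 0.5, -4.2]
gripper_width: 0.605
```

drive_tool:
  commands:
    - [[1, 0, 0, 1, 0, 0, 0], [1, 0, 0, 1, 0, 0, 0]]

```text
clock: 33.08
tool_pos: [0.4918, -0.1898, 0.0519]
tool_rot: [[-0.368, -0.93, 0.0], [-0.93, 0.368, -0.0], [0.0, -0.0, -1.0]]
force: [-0.2, 0.4, -5.4]
gripper_width: 0.602
```

drive_tool:
  commands:
    - [[1, 0, 0, 1, 0, 0, 0], [1, 0, 0, 0, 0, 0, 0]]

```text
clock: 33.33
tool_pos: [0.4919, -0.1899, 0.0515]
tool_rot: [[-0.368, -0.93, 0.001], [-0.93, 0.368, -0.0], [0.0, -0.001, -1.0]]
force: [-0.6, 0.0, 3.4]
gripper_width: 0.601
```

Standing on the floor; release and rise.

drive_tool:
  commands:
    - [[-1, 0, 0, 0, 0, 0, 0], [-1, 0, 0, 0, 0, 0, 0], [-1, 0, 0, 0, 0, 0, 0], [-1, 0, 0, 0, 0, 0, 0], [-1, 0, 0, -8, 0, 0, 0], [-1, 0, 0, -20, 0, 0, 0], [-1, 0, 0, -20, 0, 0, 0], [-1, 0, 0, -20, 0, 0, 0], [-1, 0, 0, -20, 0, 0, 0], [-1, 0, 0, -20, 0, 0, 0], [-1, 0, 0, -20, 0, 0, 0], [-1, 0, 0, 0, 0, 0, 0]]

```text
clock: 34.83
tool_pos: [0.4924, -0.1902, 0.1805]
tool_rot: [[-0.368, -0.93, 0.003], [-0.93, 0.368, -0.002], [0.0, -0.003, -1.0]]
force: [-0.1, -0.3, -0.9]
gripper_width: 1.001
```

drive_tool:
  commands:
    - [[1, -20, 15, 0, 0, 0, 0], [1, -35, 25, 0, 0, 0, 0], [1, -35, 25, 0, 0, 0, 0], [1, -35, 25, 0, 0, 0, 0], [1, -35, 25, 0, 0, 0, 0], [1, -35, 25, 0, 0, 0, 0], [1, -20, 15, 0, 0, 0, 0], [1, 0, 0, 0, 0, 0, 0], [1, 0, 0, 0, 0, 0, 0]]
  force: 20

```text
clock: 35.95
tool_pos: [0.4262, 0.0672, 0.1785]
tool_rot: [[-0.367, -0.93, -0.001], [-0.93, 0.367, -0.0], [0.0, 0.0, -1.0]]
force: [-0.8, -1.1, 0.0]
gripper_width: -0.001
```

```bash
python3 - <<'E'
from h import *
import cv2
from station import imaging
s=imaging.snapshot("side");t=imaging.snapshot("top")
cv2.imwrite('pics/s16.png',cv2.resize(s[100:250,150:350],None,fx=4,fy=4,interpolation=2))
cv2.imwrite('pics/t16.png',t)
E
python3 d.py .4918 -.1898 .0512
```

```text
clock 36.05 pos [0.4266 0.0666 0.1786] w -0.003 F [0.2  0.64 0.53] yang 158.39 tz [-4.e-04 -1.e-04 -1.e+00]
delta mm tool: [ 214.3 -155.1  127.4]
```

View pics/s16.png

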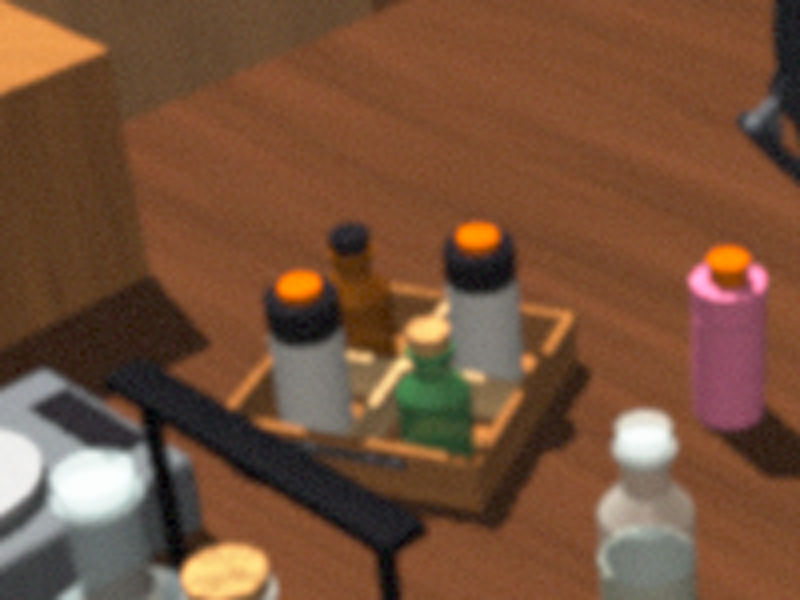

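View pics/t16.png

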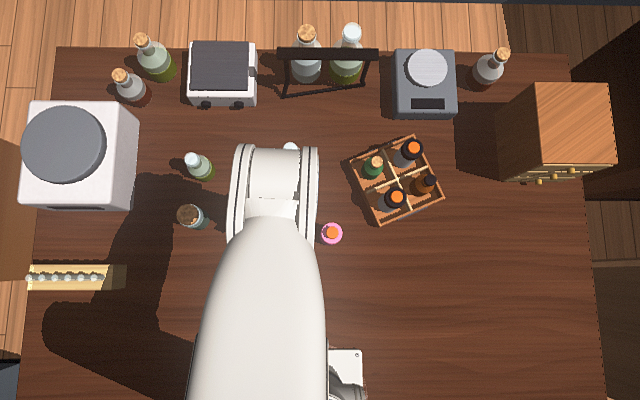

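```bash
python3 -c "
from station import bot
print(bot.close_job())"
```

```text
the job is handed in; nothing more can be done
None
```

Both jars are standing upright in the two empty compartments of the carrier with their buttons locked. I handed the job in at about 36 s; no verdict was reported.

- **Jar near the olive bottle:** its button stood out. I pressed it to the stop, about 15 mm of travel with the force rising to 15 N. On letting go, the force was zero at the locked height, so it had latched. The jar went into the far compartment.
- **Jar near the pink look-alikes:** its button was first felt about 9 mm lower than the other one's, at 3.9 N, so it was already locked. I left it as it was and put the jar in the near compartment.
- **Setting down:** each jar was lowered in 1 mm steps until the force changed from carrying the jar (about −5 N) to resting on the floor. Only then did I open the gripper.
- **Last pictures:** both jars are upright with low buttons. The two packed bottles stand where they did, and so do the olive, clear and wide-jar bottles. The rust bottle was behind the arm in the last top picture, so it was last seen standing just before I gripped the second jar.
- **What disagreed:** the fingertips were about 33 mm higher than the reported TCP height and the stated 14 mm overhang would put them. This showed both in the pictures and in the contact heights. I worked from the felt contact heights instead. Heights measured from the pictures also came out about 5 mm low.

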